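Drip tray under the filter draining rack

ROBOT

A 6-joint arm with a two-finger parallel gripper is mounted at the origin on the work surface. World frame = base frame: x ahead of the robot, y to its left, z up, the work surface at z = 0. Lengths are in m, angles in degrees, forces in N, time in s.
With the tool pointing down it reaches from about 0.325 to 0.85 m from the base axis. Payload 15.5 kg.
Tool frame: the origin (TCP) lies midway between the tips of the shut fingers; the grasp point (between the pads) lies 19 mm behind it; z points along the fingers, y is the line along which they close (so a half turn about z gives the same grasp; the last joint's range is limited). The gripper opens to 91 mm and grips with 3 to 60 N. Pads are 32 mm wide; open, the fingers measure 118 mm over their backs; the gripper's body (76 mm by 178 mm) begins 60 mm behind the grasp point.
Start: joints at [64.429, 28.281, 77.091, -0, 74.628, -5.472], TCP at [0.215, 0.587, 0.214] pointing down, gripper open.
Joint ranges: [-166.48, 166.48], [-47.26, 123.95], [12.59, 153.08], [-70.14, 250.14], [6.76, 159.57], [-176.63, 176.63]. Speed limits (degrees/s): [108.29, 108.29, 147.25, 172.46, 172.46, 172.46].

INTERFACE

Orientations are given as a 3x3 rotation matrix whose columns are the frame's x, y, z axes.
In Python, from bench import ctrl gives the robot as it stands. The module is installed in compiled form; this text tells all that it offers. Calls block until the motion is done:
- ctrl.goto(position, orientation): joint-space move of the TCP to a pose.
- ctrl.move_l(position, vel=0.15, ori=None, contact_N=None): straight line of the TCP; ori=None keeps the orientation; vel is the mean speed in m/s. With contact_N (N) it stops when the force on the tool has changed by that much, and returns True; else False.
- ctrl.movej(angles): joint-space move.
- ctrl.command_gripper(opening): opening from 0.0 (shut) to 1.0 (fully open); the grip force is fixed at half the most; returns when the fingers have stopped.
- ctrl.sleep(seconds).
- ctrl.ik(position, orientation): joint angles nearest the present ones, or None.
- ctrl.read_camera(name): name is "scene" or "top"; returns the picture (400x640x3 uint8, blue, green, red); there is no depth.
- ctrl.camera_params(name): a dict with "fx", "fy", "cx", "cy" (pixels), "pose" (4x4, takes a point from camera to world coordinates). Camera axes: x right, y up, looking along -z (the intrinsics and any distortion apply to the point x, -y, -z); pixel columns grow to the right and rows downward; lengths in m; the calibration is good to about 2 mm. A picture is of the moment at which its call begins. camera_params takes no time and is no camera call.
A pose or a line that the arm cannot do raises ctrl.MotionError and nothing moves.
- ctrl.sign_off(): hands the job in; it is judged then, once.
Readings, each from a call of its own:
- ctrl.current_t(): time.
- ctrl.current_q(): joint angles.
- ctrl.current_dq(): joint speeds.
- ctrl.current_effort(): joint torques, N m.
- ctrl.current_tool_pos(): TCP position.
- ctrl.current_eef_rot(): TCP orientation.
- ctrl.current_contact_force(): force on the tool from outside, world axes, zero at the start.
- ctrl.current_wrist_torque(): the same for the moment, N m.
- ctrl.current_grip_width(): opening from 0.0 (shut) to 1.0 (fully open).
- ctrl.current_grasp_force(): force on a finger pad.
Only numpy, scipy, OpenCV 4.12 (cv2) and the standard library are available. Lean on these libraries where they do the work, as an engineer would, in place of code of your own. Each camera call takes 0.05 s, during which the arm holds its last target. There are 200 camera calls.

TASK

An oil filter is draining on the low bar rack with nothing below it: slide the shallow drip tray in under the rack, between its legs, straight and without striking the rack or its underside, until the tray's rim on the grip side is flush with the rack's front edge (the one facing the robot). Take the shallow tray, not the deep pan of the same make; leave the deep pan where it is and do not disturb the filter on the rack.

Things in the scene. Friction and masses are not known exactly. Their poses are not given: they have to be found in the camera images.
- tray_grip (a point): Shallow dark grey drip tray, loose, 0.3 kg (sizes in mm): body 120 (x) x 130 (y) x 32 high. This point: centre of the upright grip outside its near end, 42 above the bench; x runs from the grip to the tray, z up. Grip: fin 40 long (x), 16 thick (y), z 14 to 62, on a tongue 34 wide with its top 14 above the bench. Tray body spans 60 to 180 from this point in +x. Slides when led by the grip.
- pan_grip (a point): The wrong one, must stay: deep pan, 110 mm high, too tall for the rack, 0.6 kg, loose; else same dark grey plastic, outline and grip as the tray. Point and axes as for the tray (grip centre, 42 above the bench; body 60 to 180 in +x). Tray and pan stand one to the robot's left, one to its right, either way round.
- rack_front (a point): Fixed draining rack: deck of steel bars 130 x 210 mm (x, y), underside 85 and top 95 above the bench, on four 12 mm corner legs, 184 mm clear between them. This point: middle of the deck's front edge (facing the robot), at underside height; x points in under the deck, z up. With the tray home its grip point is at x = -60, y near 0 here.
- filter_mid (a point): Oil filter, white can with a blue band, 76 mm across and 94 mm high, 0.45 kg, standing loose on the rack's deck. This point is its centre at half height; z is its upright axis.

How it is judged (in metres and radians):
At the end, for the whole second after the job is handed in: Shallow tray flat and at rest under the rack: grip-side rim within 20 mm of flush with the front edge, grip within 30 mm of that edge's middle sideways, square within 10 degrees; pan and filter within 30 mm of where they were, filter upright (within 11 degrees) on the rack (x of tray_grip in the frame of rack_front between -0.08 and -0.04 m and y of tray_grip in the frame of rack_front between -0.03 and 0.03 m and angle between the x axis of tray_grip and the x axis of rack_front, either way round below 0.175 rad and height (world z) of tray_grip below 0.047 m and angle between tray_grip's own z axis and vertical below 0.06 rad and linear speed of tray below 0.01 m/s and distance of each of pan_grip, filter_mid from where it was at the start of the episode below 0.03 m and angle between filter_mid's own z axis and vertical below 0.2 rad); the robot touches nothing.
It fails at once if the tray strikes the rack (more than 3 N) (contact force between tray and rack above 3 N).
It fails at once if the deep pan is moved by more than 30 mm (distance of pan_grip from where it was at the start of the episode above 0.03 m).
It fails at once if the filter is shifted by more than 30 mm (distance of filter_mid from where it was at the start of the episode above 0.03 m).
It fails at once if the filter is tipped by more than 11 degrees (angle between filter_mid's own z axis and vertical above 0.2 rad).
It also fails if it takes over 48 s, if anything falls off the work surface, if the arm or the gripper's body presses on something with over 40 N, if the wrist force passes 120 N, or if a joint passes its speed limit or range.

## Working session

There is one attempt and no reset: what is moved stays moved. The work goes in short steps, each a Python script; the robot and the scene stay as the last script left them, time stands still between calls to the robot, and variables do not carry over. Pictures are saved under pics/ and viewed, at most 10 in all, crops included, and the job is handed in when it is done.

```bash
mkdir -p pics; python3 - <<'E'
from bench import ctrl
import cv2, numpy as np
np.set_printoptions(precision=4,suppress=True)
for n in("scene","top"):
    p=ctrl.camera_params(n); print(n,p)
    cv2.imwrite(f"pics/{n}0.png",ctrl.read_camera(n))
print(ctrl.current_t(), ctrl.current_eef_rot())
E
```

```text
scene {'fx': 504.4454345423666, 'fy': 504.4454345423666, 'cx': 321.2999161890192, 'cy': 201.35562027765675, 'pose': array([[-0.7365, -0.5277,  0.4233,  1.2165],
       [ 0.6763, -0.5612,  0.4772,  0.7188],
       [-0.0143,  0.6377,  0.7701,  1.2332],
       [ 0.    ,  0.    ,  0.    ,  1.    ]])}
top {'fx': 510.73996596472705, 'fy': 510.73996596472705, 'cx': 326.10937498582797, 'cy': 203.65561370448071, 'pose': array([[-0.0294,  0.9962, -0.082 ,  0.5103],
       [-0.9995, -0.0287,  0.0094,  0.0171],
       [ 0.007 ,  0.0822,  0.9966,  1.3996],
       [ 0.    ,  0.    ,  0.    ,  1.    ]])}
0.1 [[-0.9391  0.3436 -0.0005]
 [ 0.3436  0.9391 -0.001 ]
 [ 0.0001 -0.0011 -1.    ]]
```

View pics/top0.png

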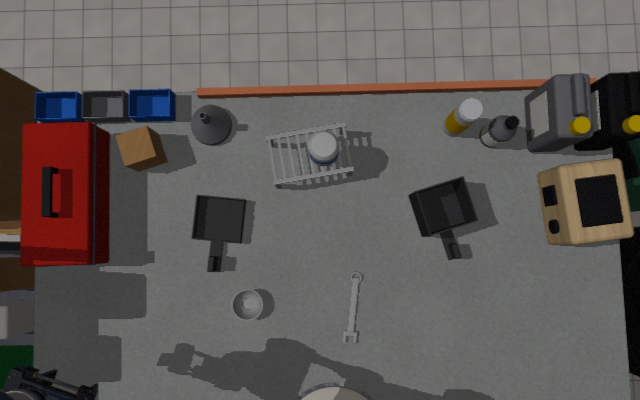

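View pics/scene0.png

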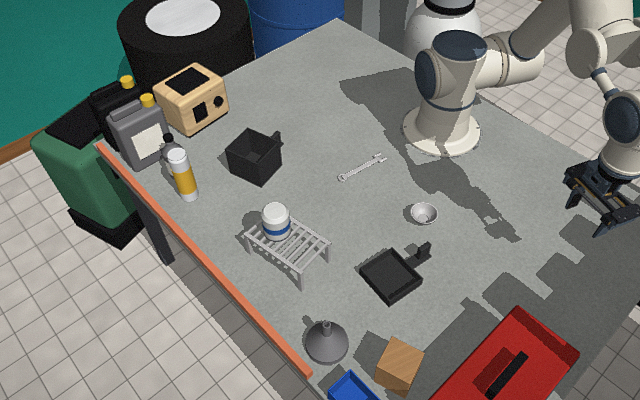

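The shallow tray is at the robot's left: in the top view its body is near (220,220) and its grip near (215,262). The deep pan is at the right near (443,207). The rack is near (310,155), with the filter on it at (322,147). I'll enlarge the crops to get corners.

```bash
python3 - <<'E'
import cv2, numpy as np
a=cv2.imread("pics/top0.png")
def enh(c,s): 
    c=cv2.resize(c,None,fx=s,fy=s,interpolation=cv2.INTER_CUBIC); return np.uint8(255*(c/255.)**.6)
t=enh(a[185:285,180:260],5); r=enh(a[115:195,255:365],5)
cv2.imwrite("pics/c1.png",t); cv2.imwrite("pics/c2.png",r)
E
```

```text
(no output)
```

View pics/c1.png

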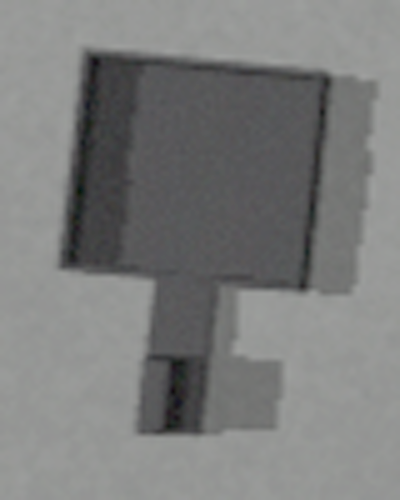

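View pics/c2.png

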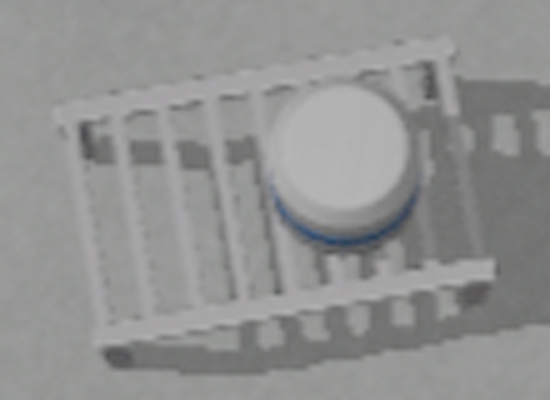

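```bash
cat > h.py <<'E'
from bench import ctrl
import numpy as np
from scipy.optimize import least_squares
np.set_printoptions(precision=4,suppress=True)
def proj(n,P):
    p=ctrl.camera_params(n); T=np.linalg.inv(p["pose"]); c=np.atleast_2d(P)@T[:3,:3].T+T[:3,3]
    return np.c_[p["cx"]+p["fx"]*c[:,0]/-c[:,2], p["cy"]-p["fy"]*c[:,1]/-c[:,2]]
def ray(n,px,z):
    p=ctrl.camera_params(n); T=p["pose"]
    d=T[:3,:3]@np.array([(px[0]-p["cx"])/p["fx"],-(px[1]-p["cy"])/p["fy"],-1]); return T[:3,3]+d*(z-T[2,3])/d[2]
def fit(n,px,loc,x0):
    px=np.array(px,float); loc=np.array(loc)
    W=lambda q:np.c_[q[0]+np.cos(q[2])*loc[:,0]-np.sin(q[2])*loc[:,1],q[1]+np.sin(q[2])*loc[:,0]+np.cos(q[2])*loc[:,1],loc[:,2]]
    s=least_squares(lambda q:(proj(n,W(q))-px).ravel(),x0); return s.x,s.fun.reshape(-1,2)
E
python3 - <<'E'
from h import *
cr=lambda L,o:[((x+.5)/5-.5+o[0],(y+.5)/5-.5+o[1]) for x,y in L]
t=cr([(83,50),(330,73),(308,291),(60,267)],(180,185))
q,r=fit("top",t,[(.18,.065,.032),(.18,-.065,.032),(.06,-.065,.032),(.06,.065,.032)],[.4,.25,0]); print("tray",q[:2],np.degrees(q[2]),r)
k=cr([(52,110),(452,40),(496,276),(97,346)],(255,115))
g=[ray("top",p,.095) for p in k]; print(g,[np.linalg.norm(g[i]-g[i-1]) for i in range(4)])
q,r=fit("top",k,[(.13,.105,.095),(.13,-.105,.095),(0,-.105,.095),(0,.105,.095)],[.5,.05,0]); print("rack",q[:2],np.degrees(q[2]),r)
print("fin",[ray("top",p,.062)for p in cr([(178,395)],(180,185))])
print("filter",ray("top",cr([(342,140)],(255,115))[0],.189))
E
```

```text
tray [0.4718 0.3072] -6.844870026452989 [[ 0.7593 -0.4395]
 [-0.4464 -0.6728]
 [-0.6831  0.3528]
 [ 0.3725  0.7524]]
[array([0.7962, 0.1579, 0.095 ]), array([ 0.8273, -0.0504,  0.095 ]), array([ 0.703 , -0.0691,  0.095 ]), array([0.6726, 0.1372, 0.095 ])] [np.float64(0.12536669509550422), np.float64(0.21059803190842807), np.float64(0.1256798989830401), np.float64(0.208509536175258)]
rack [0.6856 0.0342] 8.603888135876264 [[ 0.1566 -0.8289]
 [-0.1098 -0.9375]
 [ 0.2433  0.6738]
 [-0.2879  1.0618]]
fin [array([0.4723, 0.2973, 0.062 ])]
filter [0.7571 0.0089 0.189 ]
```

```bash
cat >> h.py <<'E'
def R(deg):
    a=np.radians(deg); c,s=np.cos(a),np.sin(a); return np.array([[-c,-s,0],[-s,c,0],[0,0,-1.]])
RK=np.array([.6856,.0342]); RY=8.6
def rk(x,y,z=.024):
    a=np.radians(RY); return np.array([RK[0]+x*np.cos(a)-y*np.sin(a),RK[1]+x*np.sin(a)+y*np.cos(a),z])
E
python3 - <<'E'
from h import *
import cv2
for n,p in(("bowl",(248,292)),("wrench",(357,273)),("wrench2",(350,342))): print(n,ray("top",p,.0 if n!="bowl" else .04))
g=[.472,.305]
ctrl.goto([*g,.15],R(-6.8)); ctrl.move_l([*g,.024],vel=.12,contact_N=15)
print(ctrl.current_tool_pos(),ctrl.current_contact_force())
ctrl.command_gripper(0.0)
print(ctrl.current_grip_width(),ctrl.current_grasp_force(),ctrl.current_contact_force(),ctrl.current_t())
cv2.imwrite("pics/s1.png",np.hstack([ctrl.read_camera("scene")[180:380,300:620]]*1).repeat(2,0).repeat(2,1))
E
```

```text
bowl [0.3949 0.2166 0.04  ]
wrench [ 0.4337 -0.0745  0.    ]
wrench2 [ 0.2502 -0.0493  0.    ]
[0.4723 0.3052 0.0246] [-0.4842 -0.5935  0.6774]
0.1729041859925457 29.993490278720856 [ 0.2591  1.057  -0.5065] 3.8833
```

View pics/s1.png

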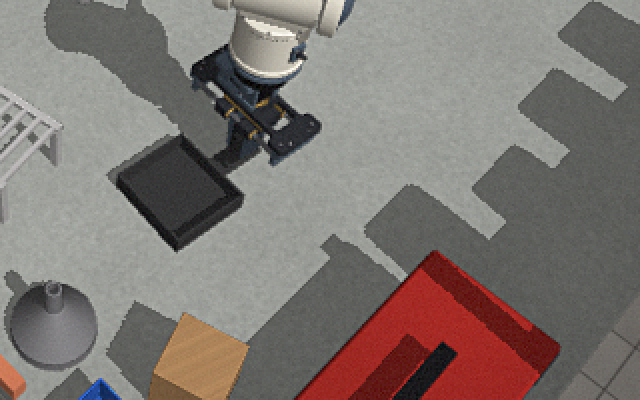

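The fin is gripped: the opening is about 16 mm, and the tray body at crop (180,190) sits ahead of the fingers. I'll slide it to the pre-insert pose and check the alignment.

```bash
python3 - <<'E'
from h import *
import cv2
w=rk(-.215,.17); ctrl.move_l(w,vel=.1,ori=R(RY)); ctrl.move_l(rk(-.215,0),vel=.1)
print(ctrl.current_tool_pos(),ctrl.current_contact_force(),ctrl.current_grip_width(),ctrl.current_t())
a=ctrl.read_camera("top")[110:270,250:410]; cv2.imwrite("pics/raw2.png",a)
c=cv2.resize(a,None,fx=3.75,fy=3.75,interpolation=cv2.INTER_CUBIC); cv2.imwrite("pics/t2.png",np.uint8(255*(c/255.)**.6))
E
```

```text
[0.473  0.0023 0.024 ] [ 0.1824 -1.2026 -1.4988] 0.17392902395943094 7.3
```

View pics/t2.png

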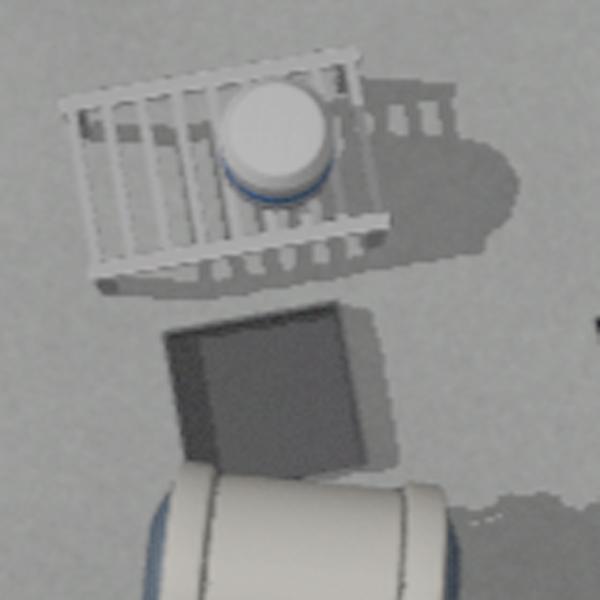

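The tray is parallel to the rack front: its far corners are at (163,333) and (340,303), and the rack's front edge runs (96,279)–(389,229), both about 9.6° in the picture. I'll check the offset and insert if it is small.

```bash
python3 - <<'E'
from h import *
cv=lambda x,y:((x+.5)/3.75-.5+250,(y+.5)/3.75-.5+110)
def inr(P):
    a=np.radians(RY); d=P[:2]-RK; return np.array([d[0]*np.cos(a)+d[1]*np.sin(a),-d[0]*np.sin(a)+d[1]*np.cos(a)])
A,B,C=[ray("top",cv(*p),.032) for p in((163,333),(340,303),(365,465))]
print("far corners in rack (expect -.035,+-.065)",inr(A),inr(B),"near right",inr(C))
print("rack front corners (expect 0,+-.105)",[inr(ray("top",cv(*p),.095)) for p in((96,278),(389,229))])
y=(inr(A)+inr(B))[1]/2
assert abs(y)<.012
print("contact",ctrl.move_l(rk(-.06,-y*.7),vel=.06,contact_N=8))
print(ctrl.current_tool_pos(),rk(-.06,-y*.7),ctrl.current_contact_force(),ctrl.current_t())
E
```

```text
far corners in rack (expect -.035,+-.065) [-0.037   0.0646] [-0.0383 -0.0642] near right [-0.1557 -0.0607]
rack front corners (expect 0,+-.105) [array([0.002 , 0.1006]), array([-0.0003, -0.1032])]
contact False
[0.6263 0.0251 0.024 ] [0.6263 0.0251 0.024 ] [ 0.4085  0.5287 -1.6254] 10.0833
```

Inserted without contact. Now I'll release and retreat straight up, then check.

```bash
python3 - <<'E'
from h import *
import cv2
ctrl.command_gripper(0.6); p=ctrl.current_tool_pos()
ctrl.move_l([p[0],p[1],.12],vel=.08); b=rk(-.2,0,.2); ctrl.move_l(b,vel=.15); ctrl.goto([.3,.35,.25],R(0))
print(ctrl.current_tool_pos(),ctrl.current_contact_force(),ctrl.current_t())
a=ctrl.read_camera("top")[110:270,250:410]
c=cv2.resize(a,None,fx=3.75,fy=3.75,interpolation=cv2.INTER_CUBIC); cv2.imwrite("pics/t3.png",np.uint8(255*(c/255.)**.6))
E
```

```text
[0.3005 0.3496 0.2498] [ 0.0312 -0.0383 -0.2999] 14.875
```

View pics/t3.png

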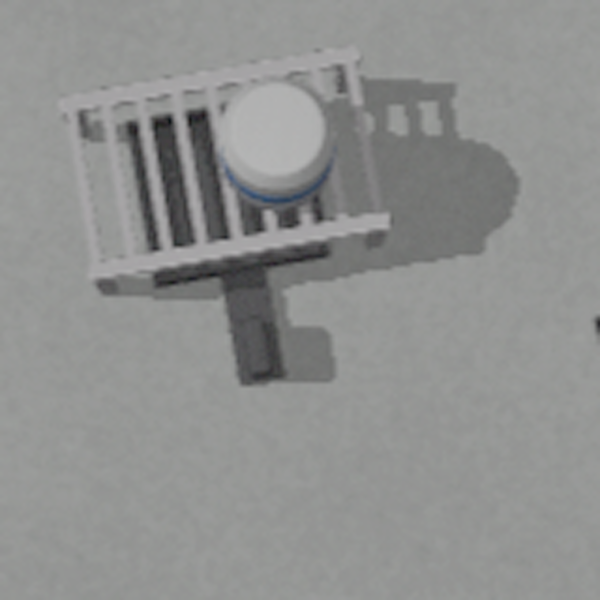

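The tray sits under the rack, with its near wall visible from (155,286) to (330,257) and its fin at (262,345). The filter is unmoved at (275,130). One last check of flushness, then I'll hand it in.

```bash
python3 - <<'E'
from h import *
for z in(0,.032): print(z,[((proj("top",rk(0,y,z))[0]-[250,110]+.5)*3.75-.5) for y in(.065,-.065)])
print("fin top",(proj("top",rk(-.06,0,.062))[0]-[250,110]+.5)*3.75-.5)
for e in ((155,286),(330,257)): print(ray("top",((e[0]+.5)/3.75-.5+250,(e[1]+.5)/3.75-.5+110),.0)[:2],rk(0,.065 if e[0]<200 else -.065)[:2])
E
```

```text
0 [array([156.2326, 287.7946]), array([330.1826, 256.6162])]
0.032 [array([153.5168, 282.6313]), array([331.4964, 250.7421])]
fin top [257.0343 344.8832]
[0.6772 0.0993] [0.6759 0.0985]
[ 0.695  -0.0299] [ 0.6953 -0.0301]
```

The prediction matches the picture to within about 2 mm.

```bash
python3 -c "
from bench import ctrl
print(ctrl.sign_off())"
```

```text
the job is handed in; nothing more can be done
None
```

The shallow tray is under the rack with its grip-side rim flush to about 2 mm by camera check; I felt no contact on the way in, the filter looks unmoved, the arm stayed clear of the deep pan, and the job is handed in at about 15 s.

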